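Refit the feed knob of the tag dispenser

TASK

The feed knob has come off the tag dispenser. Put it back on the keyed spindle: press it down lightly (never more than 20 N) and turn it slowly until it drops fully home on the collar, then turn it with the spindle until its grip bar lines up with the two black mark ribs on the machine's deck, and let go. Leave the thread spools and the small box where they are.

Things in the scene. Friction and masses are not known exactly. Their poses are not given: they have to be found in the camera images.
- knob_center (a point): Centre of the loose grey knob (50 mm high, about 70 g), 25 mm above its underside; it stands upright on the counter. Below: round skirt 48 mm in diameter, 24 mm high. On top: straight grip bar 44 mm long, 14 mm wide, 26 mm high, across the axis; take it by its two long sides. x runs along the bar, y across it, z up the axis.
- feed_knob: The same knob; origin at the centre of its underside, axes as at its centre. In the underside, on the axis, is a round blind bore, 17.5 mm in diameter and 20 mm deep, with two opposite key slots 7.5 mm wide, running out from it along +x and -x (under the grip bar) to 16 mm from the axis.
- seat (a point): Centre of the collar's top face on the dispenser, on the spindle axis, 62 mm above the counter (collar: soft black rubber washer, 46 mm in diameter). x runs along the two black mark ribs on the deck, 33 to 59 mm either side of this point; z is up. Home: the knob's underside lies on this face (knob's centre 25 mm above this point). Lined up: the grip bar runs along this x, either way round.
- nose (a point): Tip of the steel spindle, 17 mm above the collar (this point does not turn or sink with it). Round, 16 mm in diameter, the top 5 mm tapering to 6 mm; its lowest 9 mm carry two opposite keys, 6 mm wide, 25 mm over both. An unaligned knob goes over the nose and rests on the keys, 9 mm above home; it drops when slots and keys agree to about 0.06 rad (two ways round).
- tag_feeder: Tag dispenser, fixed: white box 140 x 120 mm, grey deck 56 mm high; origin under the spindle, axes as at the collar. Line of the keys at first: unknown, 20 to 105 degrees anticlockwise from the marks, seen from above. The spindle sinks under load (spring 2 N, then 2.5 N/mm, 3 mm travel, then solid), turns all round with 0.12 N m drag, stays where left; an unaligned knob pressed lightly slips on it.
- thread_navy_mid (a point): Bystander: middle of a dark blue sewing-thread spool, 28 mm in diameter, 48 mm high, standing.
- thread_white_mid (a point): Bystander: middle of a white sewing-thread spool, 28 mm in diameter, 48 mm high, standing.
- button_box_mid (a point): Bystander: middle of a pale small box, 55 x 85 x 30 mm, lying.
There are look-alikes about, which are no part of the job. Of the things that look like the tag_feeder, the larger one is meant. Of the things that look like the feed_knob, the smaller one is meant.

How it is judged:
On the way:
1. the knob has dropped home on the spindle: underside within 2.5 mm of the collar's top, within 3 mm of its axis, upright (horizontal distance between knob_center and seat below 0.003 m and z of knob_center in the frame of seat between 0.021 and 0.0275 m and angle between knob_center's own z axis and vertical below 0.08 rad), for 0.1 s.
At the end, for the whole second after the job is handed in: The knob sits home on the spindle (underside within 2.5 mm of the collar's top face, axis within 3 mm, tilt under 0.08 rad), its grip bar within 0.2 rad of the line of the mark ribs either way round, released and at rest (all of step 1 and angle between the x axis of knob_center and the x axis of seat, either way round below 0.2 rad and linear speed of feed_knob below 0.02 m/s); the robot touches nothing.
It fails at once if the knob is pressed on the machine with more than 25 N while it is not yet home (contact force between feed_knob and tag_feeder above 25 N and z of knob_center in the frame of seat above 0.0275 m).
It fails at once if the knob is pressed or wrenched against the machine with more than 50 N (contact force between feed_knob and tag_feeder above 50 N).
It fails at once if the gripper or arm pushes on the machine with more than 15 N (contact force between the arm and tag_feeder above 15 N).
It fails at once if a thread spool or the small box is moved by more than 2 cm (distance of any of thread_navy_mid, thread_white_mid, button_box_mid from where it was at the start of the episode above 0.02 m).
It also fails if it takes over 64 s, if anything falls off the work surface, if the arm or the gripper's body presses on something with over 40 N, if the wrist force passes 120 N, or if a joint passes its speed limit or range.

ROBOT

A 6-joint arm with a two-finger parallel gripper is mounted at the origin on a cart in front of the work surface, level with it; the furniture and walls round the work are solid. World frame = base frame: x ahead of the robot, y to its left, z up, the work surface at z = 0. Lengths are in m, angles in rad, forces in N, time in s.
With the tool pointing down it reaches from about 0.35 to 0.85 m from the base axis. Payload 8.1 kg.
Tool frame: the origin (TCP) lies at the very end of the fingers, on their centre line; the grasp point (between the pads) lies 19 mm behind it; x points along the fingers, y is the direction in which the jaws open and shut, and the axes are right-handed (so a half turn about x gives the same grasp; the last joint's range is limited). The gripper opens to 93 mm and grips with 3 to 60 N. Pads are 15 mm wide; open, the fingers measure 128 mm over their backs; the gripper's body (75 mm by 188 mm) begins 65 mm behind the grasp point.
Start: joints at [-1.194, 0.13, 1.488, -0, 1.523, -0.085], TCP at [0.267, -0.537, 0.199] pointing down, gripper open.
Joint ranges: [-2.96, 2.96], [-0.89, 2.26], [0.02, 2.5], [-1.34, 4.48], [0, 2.73], [-2.66, 2.66]. Speed limits (rad/s): [2.39, 2.39, 2.79, 3.14, 3.14, 3.14].

INTERFACE

Orientations are given as a rotation vector (axis times angle).
In Python, from plant import * gives the robot as it stands. The module is installed in compiled form; this text tells all that it offers.
- The arm moves only by the tool apply_moves, never from a script. Its argument "series" is a list of rows, each an object with "jaw": the gripper's target within -1 to 1 (shut at 1, half-way at 0, fully open at -1); "linear": the shift along the tool's x, y, z normalised to -1 to 1, where 1 is 0.6 m, a list of three; "roll": the turn about the tool's x normalised to -1 to 1, where 1 is 30 degrees. A call has 1 to 20 rows; each row is the pose to reach, as a shift and turn from the pose measured when the call began, along the tool's axes at that moment; what a row does not reach only later rows make up. A row lasts 1/8 s, in which the tool goes at most 62.5 mm and 10.7 degrees, less where a joint would pass 70% of its speed; a pose out of reach is approached as far as the arm can. A call with a number of a shift or a turn outside -1 to 1 is refused whole. A call with a gripper value outside its range is refused whole. The fingers move at their own pace and stop on an object; "force" is the grip in N (left out, the last holds). Time passes only in rows, so rows that repeat a pose let the fingers close. It gives the time, the measured TCP pose, the force and the opening at its end, in the units of the state.
- read_state(): the state, without advancing time (a new reading comes with each control period).
- read_camera(name): name is "side" or "top" or "wrist"; returns a dict with "pixels" (480x640x3 uint8, blue, green, red), "intrinsics" (3x3 intrinsics, pixels), "rvec" (rotation vector, rad) and "tvec" (3), from world to camera coordinates, as OpenCV has them; the wrist camera has in their place "tool_from_camera" (4x4, takes a point from camera to tool coordinates, whose origin is the TCP and whose axes are the tool frame's). Camera axes: x right, y down, z forward; pixel columns grow to the right and rows downward; lengths in m; the calibration is good to about 2 mm. The wrist camera is an equidistant fisheye: a pixel r from the principal point sees the ray r / f radians off the axis. A picture is of the moment at which its call begins: read the wrist's pose just before it. There is no depth.
- close_job(): hands the job in, once; it reports no verdict.
The state is a dict: "t": time; "q": joint angles; "dq": joint speeds; "joint_torque": joint torques, N m; "tool_pos": TCP position; "orientation": TCP orientation; "force": force on the tool from outside, world axes, zero at the start; "wrist_torque": the same for the moment, N m; "opening": finger opening in m.
Only numpy, scipy, OpenCV 4.12 (cv2) and the standard library are available. Lean on these libraries where they do the work, as an engineer would, in place of code of your own. Each camera call takes 0.05 s, during which the arm holds its last target. There are 200 camera calls.

## Working session

There is one attempt and no reset: what is moved stays moved. The work goes in short steps, Python scripts to look and compute and a tool call to move; the robot and the scene stay as the last step left them, time stands still between calls to the robot, and variables do not carry over. Pictures are saved under pics/ and viewed, about 8 in all and at most 12, crops included, and the job is handed in when it is done.

Besides the shell and the picture viewer there is one more tool, called after "Emit:" as a command line: name --argument value ..., lists and objects as JSON in quotes. apply_moves: Moves the arm, as the interface text tells. Its arguments: {"type":"object","properties":{"series":{"type":"array"},"force":{"type":"number"}},"required":["series"]}

```bash
mkdir -p pics; ls; python3 - <<'E'
from plant import *
import cv2,numpy as np
s=read_state();print({k:np.round(v,3).tolist() for k,v in s.items()})
ims=[]
for n in ["top","side"]:
    c=read_camera(n);cv2.imwrite(f"pics/{n}0.png",c["pixels"]);np.savez(f"{n}0.npz",**c)
    print(n,np.round(c["intrinsics"],1).tolist(),np.round(c["rvec"],3),np.round(c["tvec"],3))
E
```

```text
pics
{'t': 0.0, 'q': [-1.194, 0.131, 1.489, -0.0, 1.523, -0.085], 'dq': [0.001, -0.001, 0.001, 0.001, -0.0, 0.0], 'joint_torque': [0.003, -55.984, -49.176, 0.077, 0.035, -0.0], 'tool_pos': [0.267, -0.537, 0.197], 'orientation': [1.965, 0.464, -1.966], 'force': [-0.56, 0.029, -0.836], 'wrist_torque': [0.006, 0.106, -0.012], 'opening': 0.093}
top [[602.4, 0.0, 322.4], [0.0, 602.4, 239.5], [0.0, 0.0, 1.0]] [ 2.143 -2.161  0.099] [-0.13   0.592  1.201]
side [[492.9, 0.0, 316.1], [0.0, 492.9, 230.7], [0.0, 0.0, 1.0]] [ 0.12   2.735 -1.475] [0.598 0.122 0.814]
```

View pics/top0.png

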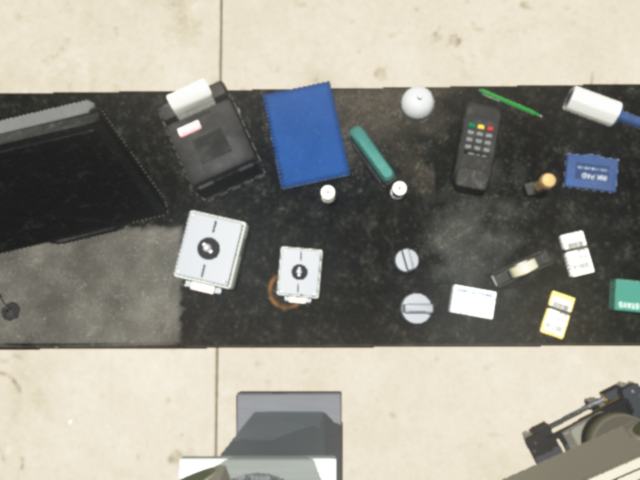

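View pics/side0.png

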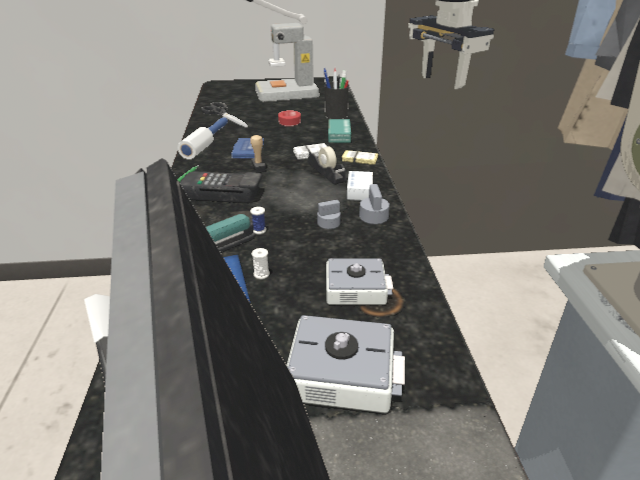

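Top view: two grey knobs at (406,260) and (417,308), and two dispensers at (210,250) and (300,274). The upper knob and the left dispenser fit, being the smaller knob and the larger machine. I'll measure both and confirm them in one crop.

```bash
cat > h.py <<'E'
import numpy as np,cv2
from scipy.spatial.transform import Rotation as R
def ray(c,uv):
    Rm=cv2.Rodrigues(c["rvec"])[0];o=-Rm.T@np.ravel(c["tvec"])
    p=cv2.undistortPoints(np.float64([[uv]]),c["intrinsics"],None)[0,0]
    d=Rm.T@np.r_[p,1];return o,d/np.linalg.norm(d)
def plane(o,d,z): return o+d*(z-o[2])/d[2]
def meet(rays):
    A=sum(np.eye(3)-np.outer(d,d) for o,d in rays);b=sum((np.eye(3)-np.outer(d,d))@o for o,d in rays)
    x=np.linalg.solve(A,b);return x,[np.linalg.norm(np.cross(x-o,d)) for o,d in rays]
def wray(w,st,uv):
    K=w["intrinsics"];v=(np.array(uv,float)-K[:2,2])/np.array([K[0,0],K[1,1]])
    r=np.linalg.norm(v);dc=np.r_[np.sin(r)*v/max(r,1e-9),np.cos(r)]
    T=w["tool_from_camera"];Rt=R.from_rotvec(st["orientation"]).as_matrix()
    return np.array(st["tool_pos"])+Rt@T[:3,3],Rt@T[:3,:3]@dc
def wpix(w,st,P):
    T=w["tool_from_camera"];Rt=R.from_rotvec(st["orientation"]).as_matrix()
    c=T[:3,:3].T@(Rt.T@(np.array(P)-st["tool_pos"])-T[:3,3]);th=np.arctan2(np.hypot(*c[:2]),c[2])
    K=w["intrinsics"];return K[:2,2]+K[0,0]*th*c[:2]/np.hypot(*c[:2])
E
python3 - <<'E'
from h import *
t=dict(np.load("top0.npz"));s=dict(np.load("side0.npz"))
for n,a,b,z in [("knob small",(406,260),(328,210),.05),("knob big",(417,308),(375,195),.05),("feeder big",(208,247),(342,340),.079),("feeder small",(300,271),(356,267),.06),
  ("navy",(399,186),(258,211),.048),("white",(328,190),(260,253),.048),("box",(473,300),(360,178),.03)]:
    r=[ray(t,a),ray(s,b)];x,e=meet(r);print(n,np.round(plane(*r[0],z),3),np.round(x,3),np.round(e,4))
for i,(u,v) in enumerate([(188,211),(246,220),(233,290),(175,279)]):print(np.round(plane(*ray(t,(u,v)),.056),3))
im=t["pixels"];
a=cv2.resize(im[200:330,165:335],None,fx=2.3,fy=2.3,interpolation=2);b=cv2.resize(im[170:330,340:510],None,fx=2.3,fy=2.3,interpolation=2)
H=max(a.shape[0],b.shape[0]);p=lambda x:cv2.copyMakeBorder(x,0,H-x.shape[0],0,0,0)
cv2.imwrite("pics/crop1.png",np.hstack([p(a),p(b)]))
from plant import *
w=read_camera("wrist");print(np.round(w["intrinsics"],1).tolist(),np.round(w["tool_from_camera"],3).tolist())
print(np.round(R.from_rotvec(read_state()["orientation"]).as_matrix(),3).tolist())
E
```

```text
knob small [ 0.546 -0.303  0.05 ] [ 0.548 -0.305  0.032] [0.0012 0.0012]
knob big [ 0.45  -0.322  0.05 ] [ 0.45  -0.322  0.052] [0.0002 0.0002]
feeder big [0.573 0.09  0.079] [0.573 0.093 0.067] [0.0009 0.0009]
feeder small [ 0.525 -0.091  0.06 ] [ 0.525 -0.09   0.047] [0.0005 0.0005]
navy [ 0.697 -0.292  0.048] [ 0.695 -0.292  0.046] [0.0028 0.0028]
white [ 0.69  -0.148  0.048] [ 0.688 -0.147  0.046] [0.0023 0.0023]
box [ 0.465 -0.438  0.03 ] [ 0.464 -0.437  0.034] [0.0015 0.0015]
[0.649 0.137 0.056]
[0.629 0.019 0.056]
[0.488 0.044 0.056]
[0.511 0.16  0.056]
[[371.6, 0.0, 316.7], [0.0, 371.6, 240.2], [0.0, 0.0, 1.0]] [[0.0, -0.267, 0.964, -0.187], [1.0, 0.001, -0.0, -0.0], [-0.001, 0.964, 0.267, -0.075], [0.0, 0.0, 0.0, 1.0]]
[[-0.001, 0.446, -0.895], [0.001, -0.895, -0.446], [-1.0, -0.001, -0.0]]
```

View pics/crop1.png

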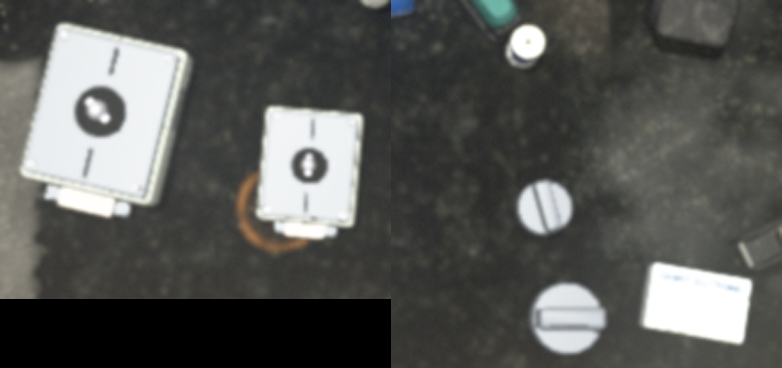

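The crop confirms it: the target knob is the smaller disc at (406,260), its bar tilted about 20°. The target machine is the larger box at (210,250), with its mark ribs running near-vertical. I'll look at the machine from close by first, then go to the knob.

Emit:
apply_moves --series '[{"jaw": -1, "linear": [0, -0.2, -0.26], "roll": 0}, {"jaw": -1, "linear": [0, -0.4, -0.52], "roll": 0}, {"jaw": -1, "linear": [0, -0.71, -0.92], "roll": 0}, {"jaw": -1, "linear": [0, -0.71, -0.92], "roll": 0}, {"jaw": -1, "linear": [0, -0.71, -0.92], "roll": 0}, {"jaw": -1, "linear": [0, -0.71, -0.92], "roll": 0}, {"jaw": -1, "linear": [0, -0.71, -0.92], "roll": 0}, {"jaw": -1, "linear": [0, -0.71, -0.92], "roll": 0}, {"jaw": -1, "linear": [0, -0.71, -0.92], "roll": 0}, {"jaw": -1, "linear": [0, -0.71, -0.92], "roll": 0}, {"jaw": -1, "linear": [0, -0.71, -0.92], "roll": 0}, {"jaw": -1, "linear": [0, -0.71, -0.92], "roll": 0}, {"jaw": -1, "linear": [0, -0.71, -0.92], "roll": 0}, {"jaw": -1, "linear": [0, -0.71, -0.92], "roll": 0}, {"jaw": -1, "linear": [0, -0.71, -0.92], "roll": 0}, {"jaw": -1, "linear": [0, -0.71, -0.92], "roll": 0}]'

```text
t: 2.15
tool_pos: [0.5715, 0.0896, 0.1987]
orientation: [1.966, 0.462, -1.966]
force: [0.4, -0.2, -0.4]
opening: 0.0932
```

```bash
cat > shot.py <<'E'
from plant import *
from h import *
import sys
s=read_state();w=read_camera("wrist");n=sys.argv[1]
cv2.imwrite(f"pics/{n}.png",w["pixels"]);np.savez(n+".npz",**w,**{k:s[k] for k in("tool_pos","orientation","force","t")})
print(s["t"],np.round(s["tool_pos"],4),np.round(s["q"],3),np.round(R.from_rotvec(s["orientation"]).as_matrix()[:,1],3))
E
python3 shot.py f1
```

```text
2.15 [0.5715 0.0896 0.1987] [6.600e-02 7.200e-02 1.550e+00 1.000e-03 1.519e+00 1.176e+00] [ 0.444 -0.896 -0.001]
```

View pics/f1.png

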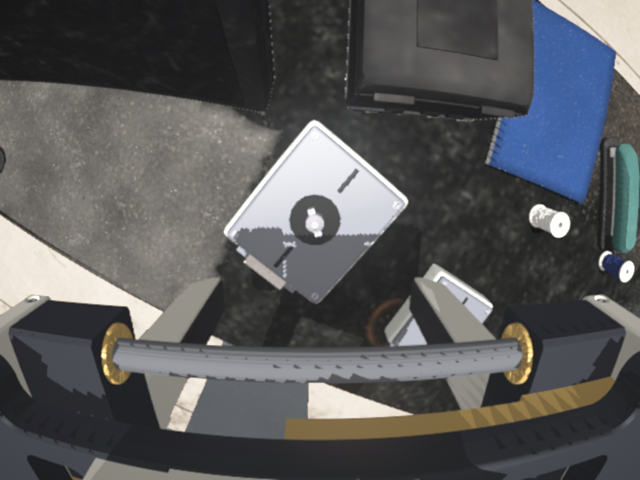

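The wrist view shows the machine with its collar centre near (315,219), a mark rib at (348,181) and another at (283,257), and keys visible inside the collar. I'll take a second view with the camera lower and straight above the spindle.

Emit:
apply_moves --series '[{"jaw": -1, "linear": [0.08, 0, 0.125], "roll": 0}, {"jaw": -1, "linear": [0.08, 0, 0.125], "roll": 0}, {"jaw": -1, "linear": [0.08, 0, 0.125], "roll": 0}, {"jaw": -1, "linear": [0.08, 0, 0.125], "roll": 0}]'

```text
t: 2.7
tool_pos: [0.5057, 0.0566, 0.1521]
orientation: [1.969, 0.461, -1.963]
force: [0.1, -1.2, 0.1]
opening: 0.0933
```

```bash
python3 shot.py f2; python3 - <<'E'
from h import *
im=[]
for n in ["f1","f2"]:
    w=dict(np.load(n+".npz"));p=wpix(w,w,(.573,.092,.062));print(n,np.round(p,1))
    u,v=p.astype(int);r=60 if n=="f1" else 80
    c=w["pixels"][max(v-r,0):v+r,u-r:u+r];print(u-r,v-r);im.append(cv2.resize(c,(400,400),interpolation=cv2.INTER_CUBIC))
cv2.imwrite("pics/fc.png",np.hstack(im))
E
```

```text
2.7 [0.5057 0.0566 0.1521] [ 0.01  -0.094  1.801  0.002  1.433  1.12 ] [ 0.444 -0.896 -0.   ]
f1 [315.3 221.2]
255 161
f2 [314.4 138. ]
234 57
```

View pics/fc.png

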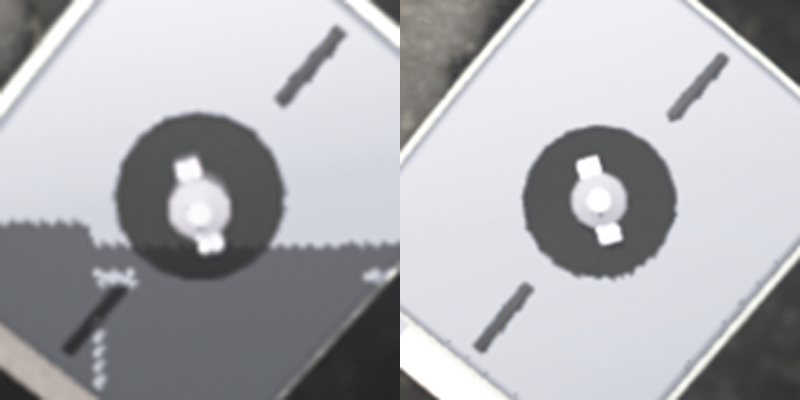

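```bash
python3 - <<'E'
from h import *
W={n:dict(np.load(n+".npz")) for n in("f1","f2")}
cen={}
for n,th in(("f1",None),("f2",110)):
    w=W[n];g=cv2.cvtColor(w["pixels"],cv2.COLOR_BGR2GRAY);p=wpix(w,w,(.573,.092,.062))
    if n=="f2":
        m=(g<130).astype(np.uint8);k,l,st,c=cv2.connectedComponentsWithStats(m)
        marks=[]
        for i in range(1,k):
            d=np.linalg.norm(c[i]-p);
            if st[i,4]>40 and d<60: print("comp",c[i].round(1),st[i,4],round(d,1))
            if 30<d<60 and 40<st[i,4]<600: marks.append(plane(*wray(w,w,c[i]),.0575))
            if d<8:
                cn=max(cv2.findContours((l==i).astype(np.uint8),0,1)[0],key=cv2.contourArea)
                e=cv2.fitEllipse(cn);print("collar",e)
                P=np.array([plane(*wray(w,w,q[0]),.062) for q in cn])[:,:2].astype(np.float32)
                ec=cv2.fitEllipse(P);print("collar world",ec)
        C=np.array(ec[0])
        print("marks",np.round(marks,4))
        if len(marks)==2:
            d=marks[0]-marks[1];print("mark angle deg",np.degrees(np.arctan2(d[1],d[0])),"mid",(marks[0]+marks[1])/2)
    # bright spindle pixels inside collar
    h=(g>170).astype(np.uint8);yy,xx=np.mgrid[:480,:640];h[np.hypot(xx-p[0],yy-p[1])>22]=0
    pts=[]
    for z in(.066,.071):
        X=np.array([plane(*wray(w,w,(x,y)),z) for y,x in zip(*np.nonzero(h))])[:,:2]
        r=X-X.mean(0);
        q=X-(C if n=="f2" else C)
        far=np.hypot(*q.T);far=q[(far>.0092)&(far<.0135)]
        a=np.angle(np.mean(np.exp(2j*np.arctan2(far[:,1],far[:,0]))))/2
        print(n,"z",z,"key angle",np.degrees(a),"n",len(far),"maxr",np.hypot(*q.T).max())
# height from two views: key blobs/ marks by hand
o=lambda n,cx,cy,r,ox,oy:(ox+cx*2*r/400-.5,oy+cy*2*r/400-.5)
for nm,a,b in [("mark1",(311,66),(297,88)),("keyA",(187,168),(188,168)),("keyB",(210,243),(209,234)),("nose",(199,212),(198,199))]:
    x,e=meet([wray(W["f1"],W["f1"],o("",*a,60,255,161)),wray(W["f2"],W["f2"],o("",*b,80,234,57))]);print(nm,x.round(4),np.round(e,4))
E
```

```text
Traceback (most recent call last):
NameError: name 'C' is not defined
```

```bash
python3 - <<'E'
from h import *
W={n:dict(np.load(n+".npz")) for n in("f1","f2")}
w=W["f2"];g=cv2.cvtColor(w["pixels"],cv2.COLOR_BGR2GRAY);p=wpix(w,w,(.573,.092,.062))
k,l,st,c=cv2.connectedComponentsWithStats((g<140).astype(np.uint8));marks=[]
for i in range(1,k):
    d=np.linalg.norm(c[i]-p)
    if st[i,4]>30 and d<80: print("comp",c[i].round(1),st[i,4],round(d,1))
    if 30<d<60 and 30<st[i,4]<600: marks.append(plane(*wray(w,w,c[i]),.057))
    if d<8:
        cn=max(cv2.findContours((l==i).astype(np.uint8),0,1)[0],key=cv2.contourArea)
        P=np.array([plane(*wray(w,w,q[0]),.062) for q in cn])[:,:2].astype(np.float32)
        ec=cv2.fitEllipse(P);print("collar world",ec)
C=np.array(ec[0]);print("marks",np.round(marks,4))
if len(marks)==2:
    d=marks[0]-marks[1];print("mark deg",np.degrees(np.arctan2(d[1],d[0])),"mid",(marks[0]+marks[1])/2)
o=lambda cx,cy,r,ox,oy:(ox+(cx+.5)*2*r/400-.5,oy+(cy+.5)*2*r/400-.5)
X=[]
for nm,a,b in [("mark1",(311,66),(297,88)),("keyA",(187,168),(188,168)),("keyB",(210,243),(209,234)),("nose",(199,212),(198,199)),("collar",(200,196),(199.5,202))]:
    x,e=meet([wray(W["f1"],W["f1"],o(*a,60,255,161)),wray(w,w,o(*b,80,234,57))]);X.append(x);print(nm,x.round(4),np.round(e,4))
A,B=[plane(*wray(w,w,o(*b,80,234,57)),.071) for b in((188,168),(209,234))]
d=A-B;print("key deg",np.degrees(np.arctan2(d[1],d[0])),np.linalg.norm(d),(A+B)/2, "nose@.079",plane(*wray(w,w,o(198,199,80,234,57)),.079))
E
```

```text
comp [352.9  91.4] 143 60.4
comp [313.4 137.4] 2332 1.1
collar world ((0.5731472373008728, 0.09294560551643372), (0.044042568653821945, 0.0444796159863472), 130.5673370361328)
comp [274.9 183.8] 146 60.4
marks []
mark1 [0.6179 0.0821 0.0549] [0.0002 0.0002]
keyA [0.5805 0.1001 0.0674] [0. 0.]
keyB [0.5659 0.0862 0.0715] [0. 0.]
nose [0.5736 0.0932 0.0787] [0.0001 0.0001]
collar [0.5731 0.0928 0.0566] [0. 0.]
key deg 43.7856756934256 0.019968654149577245 [0.57314775 0.0930234  0.071     ] nose@.079 [0.57354471 0.09329394 0.079     ]
```

Emit:
apply_moves --series '[{"jaw": -1, "linear": [-0.08, 0.2, 0.07], "roll": 0}, {"jaw": -1, "linear": [-0.08, 0.4, 0.14], "roll": 0}, {"jaw": -1, "linear": [-0.08, 0.57, 0.206], "roll": 0}, {"jaw": -1, "linear": [-0.08, 0.57, 0.206], "roll": 0}, {"jaw": -1, "linear": [-0.08, 0.57, 0.206], "roll": 0}, {"jaw": -1, "linear": [-0.08, 0.57, 0.206], "roll": 0}, {"jaw": -1, "linear": [-0.08, 0.57, 0.206], "roll": 0}, {"jaw": -1, "linear": [-0.08, 0.57, 0.206], "roll": 0}, {"jaw": -1, "linear": [-0.08, 0.57, 0.206], "roll": 0}, {"jaw": -1, "linear": [-0.08, 0.57, 0.206], "roll": 0}]'

```text
t: 4.0
tool_pos: [0.5476, -0.3034, 0.2002]
orientation: [1.968, 0.463, -1.961]
force: [0.3, -0.0, -0.1]
opening: 0.0929
```

```bash
python3 shot.py k1; python3 - <<'E'
from h import *
w=dict(np.load("f2.npz"));a,b=[plane(*wray(w,w,q),.057) for q in((352.9,91.4),(274.9,183.8))];d=a-b
print("mark deg",np.degrees(np.arctan2(d[1],d[0])),(a+b)/2,np.linalg.norm(d))
E
```

```text
4.0 [ 0.5476 -0.3034  0.2002] [-0.59   0.197  1.411  0.003  1.531  0.519] [ 0.446 -0.895  0.   ]
mark deg -13.467535513225537 [0.57324029 0.09294716 0.057     ] 0.09203212276202102
```

Emit:
apply_moves --series '[{"jaw": -1, "linear": [0.08, 0, 0.125], "roll": 0}, {"jaw": -1, "linear": [0.08, 0, 0.125], "roll": 0}, {"jaw": -1, "linear": [0.08, 0, 0.125], "roll": 0}, {"jaw": -1, "linear": [0.08, 0, 0.125], "roll": 0}]'

```text
t: 4.55
tool_pos: [0.4816, -0.3367, 0.153]
orientation: [1.969, 0.462, -1.959]
force: [-0.3, 0.3, 0.7]
opening: 0.0932
```

```bash
python3 shot.py k2; python3 - <<'E'
from h import *
im=[]
for n in ["k1","k2"]:
    w=dict(np.load(n+".npz"));p=wpix(w,w,(.547,-.304,.05))
    u,v=p.astype(int);r=50
    c=w["pixels"][max(v-r,0):v+r,u-r:u+r];print(u-r,v-r,c.shape);im.append(cv2.resize(c,(400,400),interpolation=cv2.INTER_CUBIC))
cv2.imwrite("pics/kc.png",np.hstack(im))
E
```

```text
4.55 [ 0.4816 -0.3367  0.153 ] [-0.7    0.118  1.585  0.004  1.435  0.408] [ 0.446 -0.895  0.002]
267 171 (100, 100, 3)
266 91 (100, 100, 3)
```

View pics/kc.png

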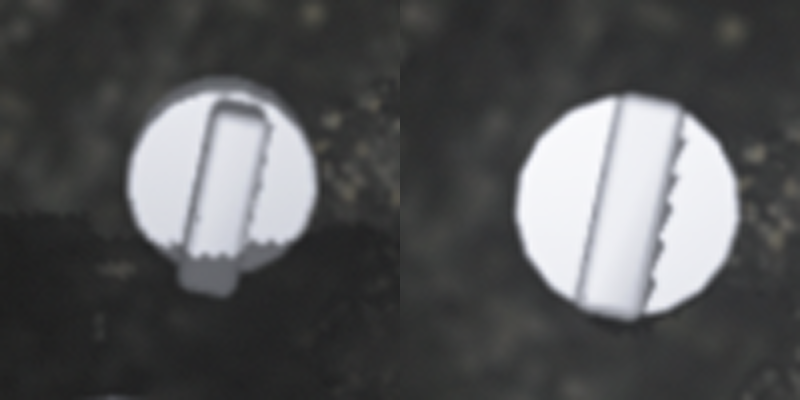

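```bash
python3 - <<'E'
from h import *
a=dict(np.load("k1.npz"));b=dict(np.load("k2.npz"))
o=lambda c,ox,oy:(ox+(c[0]+.5)/4-.5,oy+(c[1]+.5)/4-.5)
k1=[(212,112),(266,125),(180,290),(235,297)];k2=[(221,95),(283,105),(178,305),(240,318)]
X=[]
for p,q in zip(k1,k2):
    x,e=meet([wray(a,a,o(p,267,171)),wray(b,b,o(q,266,91))]);print(x.round(4),np.round(e,4))
    X.append(plane(*wray(b,b,o(q,266,91)),.05))
X=np.array(X);d=(X[0]+X[1]-X[2]-X[3])/2;print("len",np.linalg.norm(d),"wid",np.linalg.norm(X[0]-X[1]),"deg",np.degrees(np.arctan2(d[1],d[0])),"long edges",[np.degrees(np.arctan2(*(X[i]-X[i+2])[1::-1])) for i in(0,1)],"cen",X.mean(0))
# skirt circle, two views
for w,n in((a,"k1"),(b,"k2")):
    g=cv2.cvtColor(w["pixels"],cv2.COLOR_BGR2GRAY);p=wpix(w,w,(.547,-.304,.03))
    k,l,st,c=cv2.connectedComponentsWithStats((g>(150)).astype(np.uint8));i=l[int(p[1]),int(p[0])-12]
    cn=max(cv2.findContours((l==i).astype(np.uint8),0,1)[0],key=cv2.contourArea)
    P=np.array([plane(*wray(w,w,q[0]),.024) for q in cn])[:,:2].astype(np.float32);print(n,"skirt@.024",cv2.minEnclosingCircle(P),cv2.fitEllipse(P))
E
```

```text
[ 0.5677 -0.2969  0.0487] [0.0005 0.0005]
[ 0.5711 -0.3086  0.0535] [0.0003 0.0003]
[ 0.5277 -0.3081  0.0546] [0.0001 0.0001]
[ 0.5307 -0.3205  0.0507] [0.0004 0.0004]
len 0.042190606130591 wid 0.012064310097710938 deg 15.25534432481813 long edges [np.float64(15.071500539697796), np.float64(15.436455769914932)] cen [ 0.54930423 -0.30869677  0.05      ]
k1 skirt@.024 ((0.5492845177650452, -0.30843910574913025), 0.023418337106704712) ((0.5517539381980896, -0.30804169178009033), (0.040115032345056534, 0.046373993158340454), 18.51453399658203)
k2 skirt@.024 ((0.5492033958435059, -0.3086639642715454), 0.02346610091626644) ((0.549490213394165, -0.3082003891468048), (0.044536836445331573, 0.046243999153375626), 34.07993698120117)
```

Emit:
apply_moves --force 30 --series '[{"jaw": -1, "linear": [0, 0.0085, -0.122], "roll": 0.376}, {"jaw": -1, "linear": [0.05, 0.0085, -0.122], "roll": 0.376}, {"jaw": -1, "linear": [0.12, 0.0085, -0.122], "roll": 0.376}, {"jaw": -0.5, "linear": [0.17, 0.0085, -0.122], "roll": 0.376}, {"jaw": -0.5, "linear": [0.21, 0.0085, -0.122], "roll": 0.376}, {"jaw": -0.5, "linear": [0.21, 0.0085, -0.122], "roll": 0.376}, {"jaw": -0.5, "linear": [0.21, 0.0085, -0.122], "roll": 0.376}]'

```text
t: 5.48
tool_pos: [0.5518, -0.3089, 0.0293]
orientation: [2.085, 0.277, -2.071]
force: [-0.8, 0.3, -0.3]
opening: 0.0699
```

```bash
python3 - <<'E'
from plant import *
from h import *
s=read_state();y=R.from_rotvec(s["orientation"]).as_matrix();print(np.round(s["tool_pos"],4),np.round(y,3).tolist(),np.degrees(np.arctan2(y[1,1],y[0,1])),s["force"],s["opening"])
E
```

```text
[ 0.5518 -0.3089  0.0293] [[0.007, 0.264, -0.965], [-0.001, -0.965, -0.264], [-1.0, 0.003, -0.006]] -74.71832299762737 [-0.75642375  0.28503255 -0.26898447] 0.06990847122419178
```

Emit:
apply_moves --force 30 --series '[{"jaw": -0.5, "linear": [0.0035, -0.001, 0.004], "roll": 0}, {"jaw": -0.5, "linear": [0.0035, -0.001, 0.004], "roll": 0}, {"jaw": 1, "linear": [0.0035, -0.001, 0.004], "roll": 0}, {"jaw": 1, "linear": [0.0035, -0.001, 0.004], "roll": 0}, {"jaw": 1, "linear": [0.0035, -0.001, 0.004], "roll": 0}, {"jaw": 1, "linear": [0.0035, -0.001, 0.004], "roll": 0}, {"jaw": 1, "linear": [0.0035, -0.001, 0.004], "roll": 0}, {"jaw": 1, "linear": [0.0035, -0.001, 0.004], "roll": 0}]'

```text
t: 6.48
tool_pos: [0.5493, -0.3089, 0.0272]
orientation: [2.085, 0.277, -2.071]
force: [0.0, 1.0, 0.6]
opening: 0.0143
```

```bash
python3 - <<'E'
from plant import *
from h import *
s=read_state();y=R.from_rotvec(s["orientation"]).as_matrix();print(np.round(s["tool_pos"],4),np.round(y,3).tolist(),np.degrees(np.arctan2(y[1,1],y[0,1])),s["force"],s["opening"])
E
```

```text
[ 0.5493 -0.3089  0.0272] [[0.007, 0.264, -0.965], [-0.001, -0.965, -0.264], [-1.0, 0.003, -0.006]] -74.71946746995637 [0.03488593 1.03842135 0.56732959] 0.014263819483638805
```

Gripped: the opening is 14.3 mm, which matches the bar width. Now I'll lift, carry the knob over and turn towards the key line.

Emit:
apply_moves --series '[{"jaw": 1, "linear": [-0.09, 0, 0], "roll": 0}, {"jaw": 1, "linear": [-0.188, 0, 0], "roll": 0}, {"jaw": 1, "linear": [-0.188, -0.08, -0.027], "roll": -0.1}, {"jaw": 1, "linear": [-0.188, -0.16, -0.054], "roll": -0.25}, {"jaw": 1, "linear": [-0.188, -0.24, -0.081], "roll": -0.4}, {"jaw": 1, "linear": [-0.188, -0.32, -0.108], "roll": -0.55}, {"jaw": 1, "linear": [-0.188, -0.4, -0.135], "roll": -0.7}, {"jaw": 1, "linear": [-0.188, -0.48, -0.162], "roll": -0.85}, {"jaw": 1, "linear": [-0.188, -0.56, -0.19], "roll": -0.95}, {"jaw": 1, "linear": [-0.188, -0.636, -0.2155], "roll": -0.953}, {"jaw": 1, "linear": [-0.188, -0.636, -0.2155], "roll": -0.953}, {"jaw": 1, "linear": [-0.188, -0.636, -0.2155], "roll": -0.953}, {"jaw": 1, "linear": [-0.188, -0.636, -0.2155], "roll": -0.953}, {"jaw": 1, "linear": [-0.188, -0.636, -0.2155], "roll": -0.953}]'

```text
t: 8.22
tool_pos: [0.5727, 0.0922, 0.1397]
orientation: [1.779, 0.709, -1.767]
force: [-0.8, -0.8, -1.0]
opening: 0.0131
```

```bash
cat > st.py <<'E'
from plant import *
from h import *
s=read_state();y=R.from_rotvec(s["orientation"]).as_matrix()
print(round(s["t"],2),"pos",np.round(s["tool_pos"],4),"bar",round(np.degrees(np.arctan2(y[1,1],y[0,1]))+90,2),"tilt",np.round(y[:2,0],4),"F",np.round(s["force"],1),"M",np.round(s["wrist_torque"],2),"op",round(s["opening"],4),"q6",round(s["q"][5],3))
d=np.array([.5733,.0930,.089])-s["tool_pos"];print("to home, units",np.round(y.T@d/.6,4))
E
python3 st.py; python3 shot.py p1; python3 - <<'E'
from h import *
w=dict(np.load("p1.npz"));p=wpix(w,w,w["tool_pos"]);print(p)
u,v=p.astype(int);c=w["pixels"][max(v-110,0):v+70,u-120:u+120];print(u-120,max(v-110,0))
cv2.imwrite("pics/p1c.png",cv2.resize(c,None,fx=3,fy=3,interpolation=cv2.INTER_CUBIC))
E
```

```text
8.22 pos [0.5727 0.0922 0.1397] bar 43.78 tilt [ 0.0069 -0.0011] F [-0.8 -0.8 -1. ] M [-0.07 -0.03 -0.02] op 0.0131 q6 0.879
to home, units [ 0.0845 -0.0007 -0.0012]
8.225 [0.5727 0.0922 0.1397] [ 0.072  0.104  1.625 -0.002  1.406  0.879] [ 0.692 -0.722  0.006]
[316.58179875 280.76176012]
196 170
```

View pics/p1c.png

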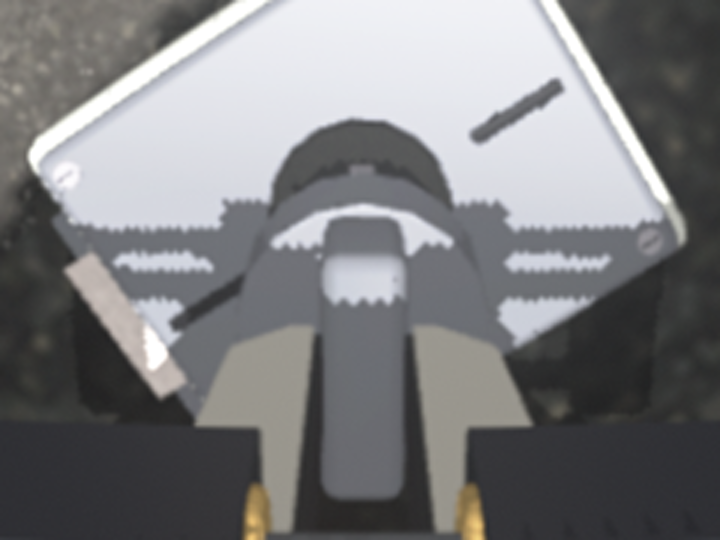

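The knob sits upright in the jaws, with the bar along the tool axis (far end near pixel (317,246), near end near (317,336)). I'll check its centring along the bar.

```bash
python3 - <<'E'
from h import *
w=dict(np.load("p1.npz"));z=w["tool_pos"][2]+.0228;Rt=R.from_rotvec(w["orientation"]).as_matrix()
for c in[(363,250),(363,498),(323,380),(404,380)]:
    uv=(196+(c[0]+.5)/3-.5,170+(c[1]+.5)/3-.5);print(c,np.round(Rt.T@(plane(*wray(w,w,uv),z)-w["tool_pos"])*1e3,1))
E
```

```text
(363, 250) [-22.7   0.  -22.9]
(363, 498) [-22.9   0.1  20.9]
(323, 380) [-22.8  -6.4  -1. ]
(404, 380) [-22.8   6.6  -1. ]
```

Emit:
apply_moves --series '[{"jaw": 1, "linear": [0.02, -0.0007, 0.0005], "roll": 0}, {"jaw": 1, "linear": [0.04, -0.0007, 0.0005], "roll": 0}, {"jaw": 1, "linear": [0.05, -0.0007, 0.0005], "roll": 0}, {"jaw": 1, "linear": [0.055, -0.0007, 0.0005], "roll": 0}, {"jaw": 1, "linear": [0.06, -0.0007, 0.0005], "roll": 0}, {"jaw": 1, "linear": [0.0645, -0.0007, 0.0005], "roll": 0}, {"jaw": 1, "linear": [0.0645, -0.0007, 0.0005], "roll": 0}]'

```text
t: 9.15
tool_pos: [0.5725, 0.0924, 0.101]
orientation: [1.778, 0.709, -1.767]
force: [0.4, -0.3, -0.6]
opening: 0.013
```

```bash
python3 st.py
```

```text
9.15 pos [0.5725 0.0924 0.101 ] bar 43.79 tilt [ 0.0069 -0.0011] F [ 0.4 -0.3 -0.6] M [-0.03  0.01  0.01] op 0.013 q6 0.88
to home, units [ 0.02    0.0002 -0.0015]
```

Emit:
apply_moves --series '[{"jaw": 1, "linear": [0.002, 0, 0], "roll": 0}, {"jaw": 1, "linear": [0.004, 0, 0], "roll": 0}, {"jaw": 1, "linear": [0.006, 0, 0], "roll": 0}, {"jaw": 1, "linear": [0.007, 0, 0], "roll": 0}, {"jaw": 1, "linear": [0.008, 0, 0], "roll": 0}, {"jaw": 1, "linear": [0.008, 0, 0], "roll": 0}]'

```text
t: 9.9
tool_pos: [0.5725, 0.0925, 0.0962]
orientation: [1.778, 0.709, -1.767]
force: [-0.6, 0.4, -1.7]
opening: 0.0133
```

```bash
python3 st.py
```

```text
9.9 pos [0.5725 0.0925 0.0962] bar 43.79 tilt [ 0.0069 -0.001 ] F [-0.6  0.4 -1.7] M [-0.05 -0.03 -0.03] op 0.0133 q6 0.88
to home, units [ 0.012   0.0002 -0.0015]
```

Emit:
apply_moves --series '[{"jaw": 1, "linear": [0.001, 0, 0], "roll": 0}, {"jaw": 1, "linear": [0.002, 0, 0], "roll": 0}, {"jaw": 1, "linear": [0.003, 0, 0], "roll": 0}, {"jaw": 1, "linear": [0.003, 0, 0], "roll": 0}]'

```text
t: 10.4
tool_pos: [0.5725, 0.0924, 0.0943]
orientation: [1.778, 0.709, -1.767]
force: [0.7, 0.1, -2.0]
opening: 0.0131
```

```bash
python3 st.py
```

```text
10.4 pos [0.5725 0.0924 0.0943] bar 43.79 tilt [ 0.0067 -0.0011] F [ 0.7  0.1 -2. ] M [-0.08 -0.03  0.03] op 0.0131 q6 0.88
to home, units [ 0.0088  0.0002 -0.0016]
```

Emit:
apply_moves --series '[{"jaw": 1, "linear": [0.0015, 0, 0], "roll": 0}, {"jaw": 1, "linear": [0.003, 0, 0], "roll": 0}, {"jaw": 1, "linear": [0.0045, 0, 0], "roll": 0}, {"jaw": 1, "linear": [0.006, 0, 0], "roll": 0}, {"jaw": 1, "linear": [0.006, 0, 0], "roll": 0}]'

```text
t: 11.02
tool_pos: [0.5724, 0.0924, 0.0906]
orientation: [1.778, 0.709, -1.767]
force: [-0.0, -0.4, -1.4]
opening: 0.013
```

```bash
python3 st.py
```

```text
11.03 pos [0.5724 0.0924 0.0906] bar 43.79 tilt [ 0.0066 -0.0011] F [-0.  -0.4 -1.4] M [ 0.02 -0.06  0.03] op 0.013 q6 0.88
to home, units [ 0.0026  0.0003 -0.0017]
```

Emit:
apply_moves --series '[{"jaw": 1, "linear": [0.001, 0, 0], "roll": 0}, {"jaw": 1, "linear": [0.002, 0, 0], "roll": 0}, {"jaw": 1, "linear": [0.003, 0, 0], "roll": 0}, {"jaw": 1, "linear": [0.003, 0, 0], "roll": 0}]'

```text
t: 11.52
tool_pos: [0.5727, 0.0924, 0.0891]
orientation: [1.778, 0.709, -1.767]
force: [-0.7, -1.4, 1.8]
opening: 0.0131
```

```bash
python3 st.py
```

```text
11.53 pos [0.5727 0.0924 0.0891] bar 43.79 tilt [ 0.007  -0.0012] F [-0.7 -1.4  1.8] M [-0.13  0.2  -0.01] op 0.0131 q6 0.88
to home, units [ 0.0002 -0.     -0.0015]
```

Contact came at the home height with about 3 N: the knob went straight over the keys and is down on the collar. I'll turn it with the spindle, 57° clockwise, slowly and with a correction for the 1 mm grip offset.

Emit:
apply_moves --series '[{"jaw": 1, "linear": [0, -0.0001, 0], "roll": 0.083}, {"jaw": 1, "linear": [0, -0.0001, 0], "roll": 0.167}, {"jaw": 1, "linear": [0, -0.0002, 0], "roll": 0.25}, {"jaw": 1, "linear": [0, -0.0003, 0], "roll": 0.333}, {"jaw": 1, "linear": [0, -0.0003, -0.0001], "roll": 0.417}, {"jaw": 1, "linear": [0, -0.0004, -0.0001], "roll": 0.5}]'

```text
t: 12.28
tool_pos: [0.5726, 0.0925, 0.0892]
orientation: [1.946, 0.493, -1.933]
force: [0.0, -0.9, 0.4]
opening: 0.0131
```

```bash
python3 st.py
```

```text
12.28 pos [0.5726 0.0925 0.0892] bar 28.71 tilt [ 0.0072 -0.0013] F [ 0.  -0.9  0.4] M [-0.13  0.01  0.13] op 0.0131 q6 1.143
to home, units [ 0.0003 -0.0002 -0.0014]
```

The wrist moment is 0.13 N m, the spindle's own drag, so the keys are engaged. Continuing.

Emit:
apply_moves --series '[{"jaw": 1, "linear": [0, -0.0001, 0], "roll": 0.1}, {"jaw": 1, "linear": [0, -0.0002, 0], "roll": 0.2}, {"jaw": 1, "linear": [0, -0.0003, 0], "roll": 0.3}, {"jaw": 1, "linear": [0, -0.0003, -0.0001], "roll": 0.4}, {"jaw": 1, "linear": [0, -0.0004, -0.0001], "roll": 0.5}, {"jaw": 1, "linear": [0, -0.0005, -0.0001], "roll": 0.6}, {"jaw": 1, "linear": [0, -0.0006, -0.0001], "roll": 0.7}, {"jaw": 1, "linear": [0, -0.0007, -0.0001], "roll": 0.8}, {"jaw": 1, "linear": [0, -0.0008, -0.0002], "roll": 0.9}, {"jaw": 1, "linear": [0, -0.0008, -0.0002], "roll": 1.0}, {"jaw": 1, "linear": [0, -0.0008, -0.0002], "roll": 1.0}]'

```text
t: 13.65
tool_pos: [0.5725, 0.0929, 0.0891]
orientation: [-2.219, 0.026, 2.203]
force: [-0.4, -0.7, -0.2]
opening: 0.0127
```

```bash
python3 st.py
```

```text
13.65 pos [0.5725 0.0929 0.0891] bar -1.27 tilt [ 0.0073 -0.0015] F [-0.4 -0.7 -0.2] M [-0.16 -0.02  0.12] op 0.0127 q6 1.667
to home, units [ 0.0002 -0.0002 -0.0013]
```

Emit:
apply_moves --series '[{"jaw": 1, "linear": [0, -0.0001, 0], "roll": 0.1}, {"jaw": 1, "linear": [0, -0.0002, 0], "roll": 0.2}, {"jaw": 1, "linear": [0, -0.0003, 0], "roll": 0.3}, {"jaw": 1, "linear": [0, -0.0003, 0], "roll": 0.4}, {"jaw": 1, "linear": [0, -0.0003, 0], "roll": 0.4}, {"jaw": 1, "linear": [0, -0.0003, 0], "roll": 0.4}]'

```text
t: 14.4
tool_pos: [0.5726, 0.093, 0.0892]
orientation: [-2.108, 0.243, 2.092]
force: [-0.7, -0.7, 0.1]
opening: 0.0133
```

```bash
python3 st.py
```

```text
14.4 pos [0.5726 0.093  0.0892] bar -13.16 tilt [ 0.0074 -0.0015] F [-0.7 -0.7  0.1] M [-0.12  0.02  0.08] op 0.0133 q6 1.875
to home, units [ 0.0003 -0.0002 -0.0012]
```

Lined up: the bar is at -13.2° and the marks at -13.5°. Releasing, then rising for a check.

Emit:
apply_moves --series '[{"jaw": 0, "linear": [0, 0, 0], "roll": 0}, {"jaw": 0, "linear": [0, 0, 0], "roll": 0}, {"jaw": -0.5, "linear": [0, 0, 0], "roll": 0}, {"jaw": -0.5, "linear": [0, 0, 0], "roll": 0}, {"jaw": -0.5, "linear": [-0.05, 0, 0], "roll": 0}, {"jaw": -0.5, "linear": [-0.11, 0, 0], "roll": 0}, {"jaw": -0.5, "linear": [-0.13, 0, 0.06], "roll": 0}, {"jaw": -0.5, "linear": [-0.13, 0, 0.125], "roll": 0}, {"jaw": -0.5, "linear": [-0.13, 0, 0.125], "roll": 0}, {"jaw": -0.5, "linear": [-0.13, 0, 0.125], "roll": 0}, {"jaw": -0.5, "linear": [-0.13, 0, 0.125], "roll": 0}]'

```text
t: 15.78
tool_pos: [0.4998, 0.11, 0.1667]
orientation: [-2.108, 0.243, 2.091]
force: [-0.2, -0.5, -0.1]
opening: 0.0699
```

```bash
python3 st.py; python3 shot.py e1; python3 - <<'E'
from plant import *
from h import *
w=dict(np.load("e1.npz"));p=wpix(w,w,(.5733,.093,.1));u,v=p.astype(int);v0=max(v-60,0);print(u-60,v0)
a=cv2.resize(w["pixels"][v0:v0+120,u-60:u+60],(400,400),interpolation=2)
s=read_camera("side");np.savez("side1.npz",**s);b=cv2.resize(s["pixels"][290:410,280:400],(400,400),interpolation=2)
cv2.imwrite("pics/e1c.png",np.hstack([a,b]))
E
```

```text
15.78 pos [0.4998 0.11   0.1667] bar -13.19 tilt [ 0.0077 -0.0016] F [-0.2 -0.5 -0.1] M [ 0.09 -0.03 -0.04] op 0.0699 q6 1.92
to home, units [ 0.1304 -0.0004 -0.1247]
15.775 [0.4998 0.11   0.1667] [ 0.118 -0.101  1.78  -0.003  1.455  1.92 ] [-0.228 -0.974 -0.   ]
256 78
```

View pics/e1c.png

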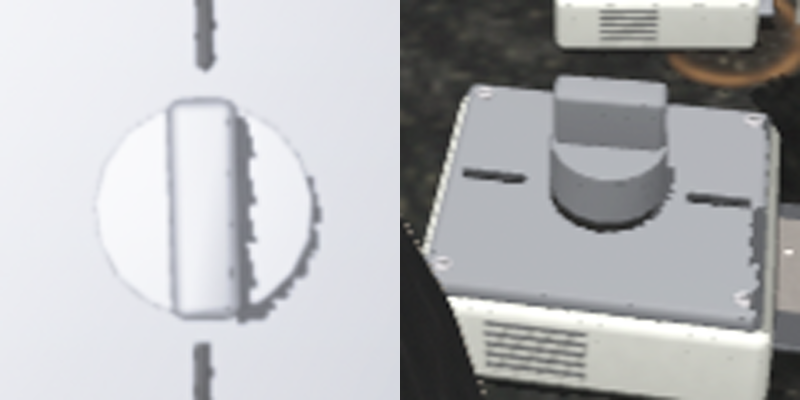

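```bash
python3 - <<'E'
from h import *
w=dict(np.load("e1.npz"));s=dict(np.load("side1.npz"))
e=lambda c:(256+(c[0]+.5)*.3-.5,78+(c[1]+.5)*.3-.5)
x,r=meet([wray(w,w,e((206,207))),ray(s,(280+(211.5)*.3-.5,290+(85.5)*.3-.5))]);print("top centre",x.round(4),np.round(r,4))
P=[plane(*wray(w,w,e(c)),.112) for c in((205,100),(208,316))];d=P[0]-P[1];print("bar",np.degrees(np.arctan2(d[1],d[0])),"len",np.linalg.norm(d),"cen",(P[0]+P[1])/2)
t=dict(np.load("side0.npz"))
for n,(u,v) in dict(navy=(258,220),white=(260,263),box=(360,185)).items():
    A=s["pixels"][v-20:v+20,u-20:u+20].astype(int);B=t["pixels"][v-20:v+20,u-20:u+20].astype(int);print(n,"mean diff",abs(A-B).mean().round(2))
E
```

```text
top centre [0.572  0.0928 0.1122] [0.0004 0.0004]
bar -12.360577880928489 len 0.042294234026090304 cen [0.57228419 0.09270644 0.112     ]
navy mean diff 0.78
white mean diff 0.83
box mean diff 0.79
```

Every check agrees. The bar's top is at 112.2 mm against 112 mm for home, its centre is about 1 mm from the axis, the angle is within about 1° of the marks, and the bystanders haven't moved. Handing in.

```bash
python3 -c "
from plant import *
print(close_job())"
```

```text
the job is handed in; nothing more can be done
None
```

The knob is back on the larger dispenser's spindle, fully home and lined up with the mark ribs. I released it and handed the job in at about 16 s.

**How it went:** I measured the key line with the wrist camera (about 57° anticlockwise from the marks) and lowered the knob already turned to it. It dropped over the keys at the first try and met the collar at home height with about 3 N, so no search turning was needed. I then turned it 57° clockwise. The wrist read 0.08 to 0.13 N m, in line with the spindle's drag, so the keys were engaged.

**Last checks:**

| Check | Result |
|---|---|
| Bar top height | 112.2 mm, against 112.0 mm for home |
| Knob centre from spindle axis | about 1 mm (limit 3 mm) |
| Bar angle against marks | -12.4° (picture) and -13.2° (gripper), against -13.5° (limit 11.5°) |
| Spools and small box | no change in the side view |
| Gripper | open, clear of the knob and machine |

- **Small disagreements:** The two bar-angle readings differ by 0.8°. When I gripped the knob, its centre was about 1 mm off along the bar, and I corrected for that during the insertion and the turn.
- **Not measured:** I judged the knob's tilt only by eye, and it looked upright in the final views. No check failed.

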